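Prop the spring flap of a parts bin and pick a flanged bush

TASK

The clear flap of the parts bin springs shut: push its side arm back with the steel spacer block and stand the block upright on the housing beside the bin, behind the stop strip, so that the block alone holds the flap wide open. Then reach in under the propped flap, take out the flanged bush and stand it upright, flange down, on the floor of the cardboard carton. Leave the block propping the flap, leave the plain sleeve standing in the bin, and do not shift the other parts lying about the table.

Things in the scene. Friction and masses are not known exactly. Their poses are not given: they have to be found in the camera images.
- dispenser: Grey sheet-metal parts bin fixed to the table, a solid housing joined to its right (-y) side. Origin: centre of the bin's underside; x from its low front to its high back, y to the left seen from its front, z up; it stands turned, its front facing the robot's left. Bin outside: x -90 to 90, y -137 to 137 mm. Housing: x -30 to 160, y -267 to -137 mm, flat top at z 100 mm.
- bin_floor (a point): Centre of the bin's inner floor, 4 mm above the dispenser's origin; its axes. Walls 4 mm thick: front 35 mm high, sides sloping from 35 mm (front) up to 90 mm (x 90), back wall x 90 to 110, 104 mm high. Bush and sleeve stand on the floor side by side, at about y 78 and y -12 mm and x 35 mm, either way round.
- stop_strip (a point): Middle of the top of the steel stop strip on the housing's top: dispenser x 60, y -212, z 112 mm. The strip runs along y for 100 mm, is 8 mm wide in x and 12 mm high. It keeps the block from being pushed back to the front.
- hinge (a point): Middle of the flap's hinge axis, which runs along the dispenser's y at x 100, z 112 mm. With the block on its seat the flap leans forward over the bin's back half, 59 degrees above level, its edge 0.29 m up: the tool must go in leaning about 25 to 40 degrees from vertical, fingers pointing down and towards the bin's back.
- flap (a joint): Flap angle, rad: 0 shut on the sloping mouth, growing as the front edge swings up and back, stop at 1.75; wide open is more than 1.25, the seated block holds about 1.4. Clear panel with aluminium edges, 275 mm wide, 204 mm long from the hinge, sloping 21 degrees down to the front when shut. Spring and weight shut it with about 1.5 to 2.5 N at the pin.
- flap_pin (a point): Middle of the flap's steel cross pin, 10 mm thick, along the dispenser's y from y -140 to -253 mm (this point -209), on the flap's upturned side arm (bar at y -144 to -140), 75 mm from the hinge axis. Shut: dispenser x 47, z 165 mm; pushed back (+x) it swings over the top (z 187 at x 100) and opens the flap; at 1.4 rad it is at x 143, z 173.
- seat (a point): Point on the housing's top where the middle of the block's underside belongs: dispenser x 101, y -209, z 100 mm, axes as the dispenser's. The block stands there with its 74 mm length along x, its front face just behind the stop strip, its rear face holding back the pin.
- block: Dark steel spacer block, 74 (own x) by 36 (own y) by 85 mm tall, about 0.7 kg, standing on the table before the bin. Origin: centre of its underside, z up. Gripped across its 36 mm from above.
- bush: Steel bush with a flange at its foot: body 36 mm thick, 60 mm tall; flange 50 mm across, 7 mm thick. Origin: centre of its underside, z along its axis to the plain end. About 0.16 kg.
- sleeve: Plain steel sleeve without flange, 40 mm thick, 55 mm tall. Origin: centre of its underside, z along its axis. Stays in the bin.
- carton: Open cardboard carton fixed to the table, outside 150 (own x) by 130 (own y) by 40 mm high, walls and floor 4 mm. Origin: centre of its underside.
- conrod: Dark connecting rod lying flat, about 180 mm long, 20 mm high. Bystander; origin on the underside at mid-length.
- spanner: Steel spanner lying flat. Bystander.
- tin: Aluminium can, 60 mm thick, 90 mm tall. Bystander; origin: centre of its underside.
- clamp: Steel ring 72 mm across, 16 mm high. Bystander; origin: centre of its underside.
- gudgeon: Upright steel gudgeon pin, 30 mm thick, 70 mm tall. Bystander; origin: centre of its underside.
- filter: White filter canister, 72 mm thick, 112 mm tall. Bystander; origin: centre of its underside.

How it is judged:
On the way, in this order (a step that is already met when the one before it is completed fails the run):
1. the block stands upright on its seat behind the stop strip and alone holds the flap wide open, the robot clear of both (value of joint flap above 1.25 rad and distance between block and seat below 0.025 m and angle between block's own z axis and vertical below 0.12 rad and contact force between each of the arm, the fingers and dispenser below 0.1 N and contact force between each of the fingers, the arm and block below 0.1 N), for 0.3 s.
2. the flanged bush is lifted clear of the bin's front wall, the flap still wide open (height (world z) of bush above 0.045 m and value of joint flap above 1.25 rad), for 0.1 s.
At the end, for the whole second after the job is handed in: The bush stands upright (within 0.15 rad) and still on the carton's floor, clear of the robot; the block stands upright within 25 mm of its seat and holds the flap open beyond 1.25 rad, the robot touching neither block nor dispenser; the sleeve stands upright on the bin floor (all of step 1 and x of bush in the frame of carton between -0.055 and 0.055 m and y of bush in the frame of carton between -0.045 and 0.045 m and z of bush in the frame of carton below 0.01 m and angle between each of bush, sleeve's own z axis and vertical below 0.15 rad and linear speed of bush below 0.02 m/s and x of sleeve in the frame of dispenser between -0.075 and 0.08 m and y of sleeve in the frame of dispenser between -0.12 and 0.12 m and z of sleeve in the frame of dispenser below 0.01 m).
It fails at once if a bystander (connecting rod, spanner, can, ring, gudgeon pin or filter) is shifted more than 30 mm (distance of any of conrod, spanner, tin, clamp, gudgeon, filter from where it was at the start of the episode above 0.03 m).
It also fails if it takes over 64 s, if anything falls off the work surface, if the arm or the gripper's body presses on something with over 40 N, if the wrist force passes 120 N, or if a joint passes its speed limit or range.

ROBOT

A 7-joint arm with a two-finger parallel gripper is mounted at the origin on the work surface. World frame = base frame: x ahead of the robot, y to its left, z up, the work surface at z = 0. Lengths are in m, angles in rad, forces in N, time in s.
With the tool pointing down it reaches from about 0.4 to 0.925 m from the base axis. Payload 5.6 kg.
Tool frame: the origin (TCP) lies between the finger pads; the fingertips stand 25 mm ahead of it and the grasp point (between the pads) lies 6 mm ahead of it; z points along the fingers, y is the line along which they close (so a half turn about z gives the same grasp; the last joint's range is limited). The gripper opens to 85 mm and grips with 20 to 120 N. Pads are 22 mm wide; open, the fingers measure 114 mm over their backs; the gripper's body (76 mm by 85 mm) begins 54 mm behind the grasp point. The pads swing forward as they close: fully open they stand 13 mm farther back than shut.
Start: joints at [1.084, 0.468, -0.012, 1.603, 0.006, 1.071, -0.056], TCP at [0.279, -0.587, 0.218] pointing down, gripper open.
Joint ranges: [-2.53, 2.53], [-0.31, 2.02], [-1.57, 1.55], [0.28, 2.44], [-1.29, 4.43], [0.15, 1.84], [-2.92, 2.92]. Speed limits (rad/s): [2.57, 2.57, 3.14, 3.14, 3.14, 3.14, 3.14].

INTERFACE

Orientations are given as a rotation vector (axis times angle).
In Python, from cell import bot, read_camera, camera_params gives the robot as it stands.
- The arm moves only by the tool arm_command, never from a script. Its argument "increments" is a list of rows, each an object with "slide": the shift along the tool's x, y, z in cm, a list of three; "turn": the turn about the tool's z in degrees. In form: [{"slide": [dx, dy, dz], "turn": turn}, ...]. A call has exactly 8 rows; each row shifts and turns the commanded pose from where the row before left it, along the tool's axes as they then stand; what a row does not reach is not made up. A row lasts 1/12 s, in which the tool goes at most 41.7 mm and 7.16 degrees, less where a joint would pass 70% of its speed; a pose out of reach is approached as far as the arm can. A call is refused whole if a number of a shift passes 4.17 or a number of a turn 7.16, either way. A call with a gripper value outside its range is refused whole. "grip" is the finger opening in cm, from 0 to 8.54, set as the call begins (left out, the last holds). The fingers move at their own pace and stop on an object; the grip force is fixed at half the most. Time passes only in rows, so rows that do not move let the fingers close, or fill a call up. It gives the time, the measured TCP pose, the force, the opening and the grip force at its end, in the units of the state.
- bot.read_state(): the state, without advancing time (a new reading comes with each control period).
- read_camera(name): name is "side" or "top"; returns the picture (384x512x3 uint8, blue, green, red); there is no depth.
- camera_params(name): a dict with "mtx" (3x3 intrinsics, pixels), "pose" (4x4, takes a point from camera to world coordinates). Camera axes: x right, y up, looking along -z (the intrinsics and any distortion apply to the point x, -y, -z); pixel columns grow to the right and rows downward; lengths in m; the calibration is good to about 2 mm. A picture is of the moment at which its call begins. camera_params takes no time and is no camera call.
- bot.close_job(): hands the job in; it is judged then, once.
The state is a dict: "t": time; "q": joint angles; "joint_velocities": joint speeds; "effort": joint torques, N m; "eef_pos": TCP position; "eef_rot": TCP orientation; "wrist_force": force on the tool from outside, world axes, zero at the start; "wrist_torque": the same for the moment, N m; "width": finger opening in m; "finger_force": force on a finger pad.
Only numpy, scipy, OpenCV 4.12 (cv2) and the standard library are available. Lean on these libraries where they do the work, as an engineer would, in place of code of your own. Each camera call takes 0.05 s, during which the arm holds its last target. There are 200 camera calls.

## Working session

There is one attempt and no reset: what is moved stays moved. The work goes in short steps, Python scripts to look and compute and a tool call to move; the robot and the scene stay as the last step left them, time stands still between calls to the robot, and variables do not carry over. Pictures are saved under pics/ and viewed, at most 10 in all, crops included, and the job is handed in when it is done.

Besides the shell and the picture viewer there is one more tool, called after ">>>" by a JSON object that holds its "op" and its "data", one argument or row to a line. arm_command: Moves the arm, as the interface text tells. Its arguments: {"type":"object","properties":{"increments":{"type":"array"},"grip":{"type":"number"}},"required":["increments"]}

```bash
ls; mkdir -p pics; python3 - <<'E'
from cell import bot, read_camera, camera_params
import cv2, numpy as np
np.set_printoptions(precision=4,suppress=True)
s=bot.read_state(); print(s)
for n in("side","top"):
    cv2.imwrite(f"pics/{n}0.png",cv2.resize(read_camera(n),(800,600),interpolation=cv2.INTER_CUBIC))
    p=camera_params(n); print(n,p)
E
```

```text
pics
{'t': 0.0, 'q': array([ 1.084 ,  0.4684, -0.0116,  1.6036,  0.006 ,  1.0714, -0.0563]), 'joint_velocities': array([-0.001 ,  0.0017,  0.0012, -0.0007,  0.0017,  0.0016, -0.0018]), 'effort': array([ -0.0006, -53.2395,   0.0213, -25.1301,   0.0115,   0.0079,
        -0.    ]), 'eef_pos': array([ 0.2788, -0.5865,  0.2167]), 'eef_rot': array([-3.0629, -0.6909,  0.0009]), 'wrist_force': array([-0.7029,  0.178 , -0.2622]), 'wrist_torque': array([-0.0356, -0.0251, -0.0238]), 'finger_force': 0.0, 'width': 0.08572305579307811}
side {'mtx': array([[429.6333,   0.    , 252.4592],
       [  0.    , 429.6333, 194.1887],
       [  0.    ,   0.    ,   1.    ]]), 'pose': array([[-0.8567,  0.3524, -0.3767,  0.0678],
       [-0.5157, -0.5714,  0.6384,  0.7095],
       [ 0.0097,  0.7412,  0.6712,  0.9271],
       [ 0.    ,  0.    ,  0.    ,  1.    ]])}
top {'mtx': array([[381.7378,   0.    , 256.429 ],
       [  0.    , 381.7378, 188.3168],
       [  0.    ,   0.    ,   1.    ]]), 'pose': array([[-0.0008,  0.9995, -0.0314,  0.4764],
       [-1.    , -0.0008, -0.0004, -0.0446],
       [-0.0004,  0.0314,  0.9995,  1.3414],
       [ 0.    ,  0.    ,  0.    ,  1.    ]])}
```

View pics/top0.png

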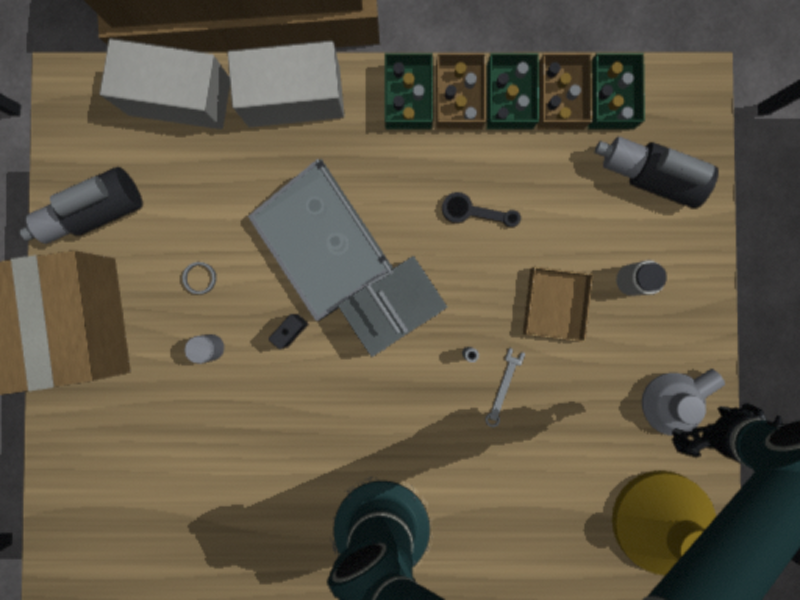

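View pics/side0.png

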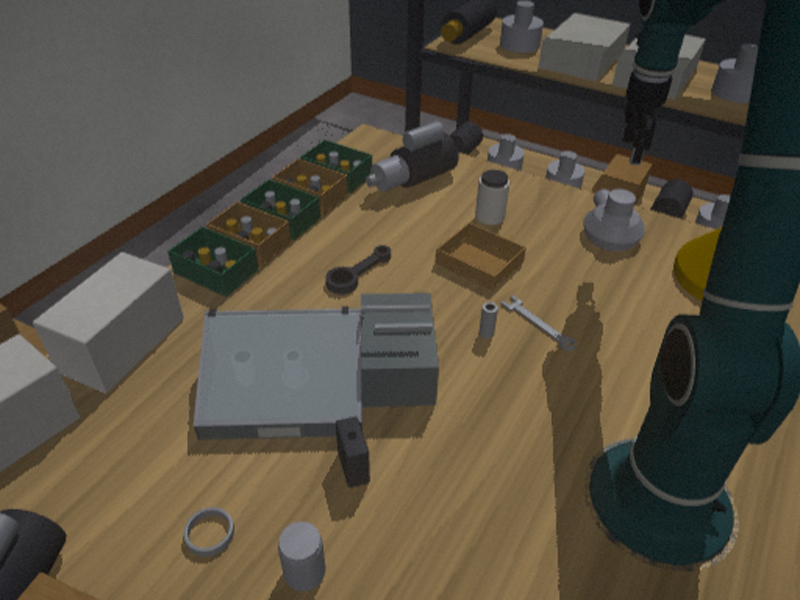

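Top view: the bin is at about (320,240), the housing at (395,305) and the block at (288,331). The carton is at (558,305), the can at (203,349), the ring at (199,278), the gudgeon pin at (471,354) and the rod at (480,210). The side view agrees. Next I fit the dispenser, block and carton poses and overlay them.

```bash
cat > h.py <<'E'
from cell import bot, read_camera, camera_params
import cv2, numpy as np
from scipy.optimize import least_squares
from scipy.spatial.transform import Rotation as R
np.set_printoptions(precision=4,suppress=True)
CP={n:camera_params(n) for n in("side","top")}
F=np.diag([1,-1,-1.])
def proj(n,P):
    T=CP[n]["pose"]; c=(np.atleast_2d(P)-T[:3,3])@T[:3,:3]@F
    p=c@CP[n]["mtx"].T; return p[:,:2]/p[:,2:]
def ray(n,u,v,z):
    T=CP[n]["pose"]; d=T[:3,:3]@F@np.linalg.inv(CP[n]["mtx"])@[u,v,1]
    return T[:3,3]+d*(z-T[2,3])/d[2]
def pose(p,P):  # p=x,y,yaw ; local->world
    P=np.atleast_2d(np.array(P,float)); c,s=np.cos(p[2]),np.sin(p[2])
    return np.c_[P[:,:2]@np.array([[c,s],[-s,c]])+p[:2],P[:,2]]
def fit(obs,p0): # obs: (cam,u,v,(local mm))
    f=lambda p:np.concatenate([proj(n,pose(p,np.array(l)/1000.))[0]-[u,v] for n,u,v,l in obs])
    return least_squares(f,p0,loss="soft_l1")
def box(x0,x1,y0,y1,z0,z1):
    return [[x,y,z] for z in(z0,z1) for x,y in((x0,y0),(x1,y0),(x1,y1),(x0,y1))]
def wire(im,n,p,b,s,off,col):
    q=((proj(n,pose(p,np.array(b)/1000.))-off+.5)*s).astype(int)
    for i in range(4):
        for a,c in((i,(i+1)%4),(4+i,4+(i+1)%4),(i,i+4)): cv2.line(im,tuple(map(int,q[a])),tuple(map(int,q[c])),col,1)
E
python3 - <<'E'
from h import *
k=1/1.5625
T=[("top",u*k,v*k,l) for u,v,l in[(248,215,(-90,137,39)),(318,320,(-90,-137,39)),(320,160,(110,137,104)),(413,258,(160,-137,100)),(446,302,(160,-267,100)),(374,355,(-30,-267,100))]]
r=fit(T,[.5,.1,-.9]); D=r.x; print("disp",D,r.fun)
S=[("side",436*k,404*k,(-30,-267,0)),("side",362*k,402*k,(-30,-137,0)),("side",431*k,293*k,(160,-267,100))]
r2=fit(T+S,D); print("disp2",r2.x,r2.fun)
for n,u,v in(("top",288,324),("side",348,428)): print("block top",ray(n,u*k,v*k,.085))
C=[("top",u*k,v*k,l) for u,v,l in[(533,268,(65,75,40)),(592,270,(65,-75,40)),(585,342,(-65,-75,40)),(524,335,(-65,75,40))]]
C=[(n,u,v,(l[1],-l[0],l[2])) for n,u,v,l in C]
rc=fit(C,[.5,-.3,1.5]); print("carton",rc.x,rc.fun)
D=r2.x; b=ray("top",288*k,324*k,.085); B=[b[0],b[1],D[2]]
out=[]
for n,off,w in(("top",(150,95),(140,140)),("side",(120,180),(170,140))):
    im=cv2.resize(cv2.imread(f"pics/{n}0.png"),(512,384),interpolation=cv2.INTER_AREA)
    im=read_camera(n); s=2.58
    c=cv2.resize(im[off[1]:off[1]+w[1],off[0]:off[0]+w[0]],None,fx=s,fy=s,interpolation=cv2.INTER_CUBIC)
    c2=c.copy()
    wire(c2,n,D,box(-30,160,-267,-137,0,100),s,off,(0,0,255)); wire(c2,n,D,box(56,64,-262,-162,100,112),s,off,(0,255,255))
    wire(c2,n,D,box(42,52,-253,-140,160,170),s,off,(255,255,0)); wire(c2,n,D,box(-90,90,-137,137,0,35),s,off,(0,255,0)); wire(c2,n,B,box(-37,37,-18,18,0,85),s,off,(255,0,255))
    out.append(np.hstack([c2]) )
h=min(o.shape[0] for o in out); o=np.hstack([x[:h] for x in out]); print(o.shape)
cv2.imwrite("pics/ov1.png",o[:600,:800])
E
```

```text
disp [ 0.6256  0.1391 -0.9745] [ 0.0485  0.9091 -0.1032 -0.1297 -0.2243 -1.375   0.0838 -3.3764  1.4613
  1.4359 -0.827   0.4537]
disp2 [ 0.6265  0.1391 -0.9801] [ 0.156   0.3982 -0.3688 -0.3955  0.076  -1.6294  0.0439 -3.3007  1.2374
  1.6365 -1.2345  0.3845  0.4721 -0.0035  0.7085  2.7884 -0.737  -1.4721]
block top [0.4534 0.193  0.085 ]
block top [0.4534 0.1928 0.085 ]
carton [ 0.4945 -0.3879  1.4572] [-3.6888  2.0181  2.255   5.679   2.8197 -2.4874 -1.9784 -2.9808]
(361, 800, 3)
```

View pics/ov1.png

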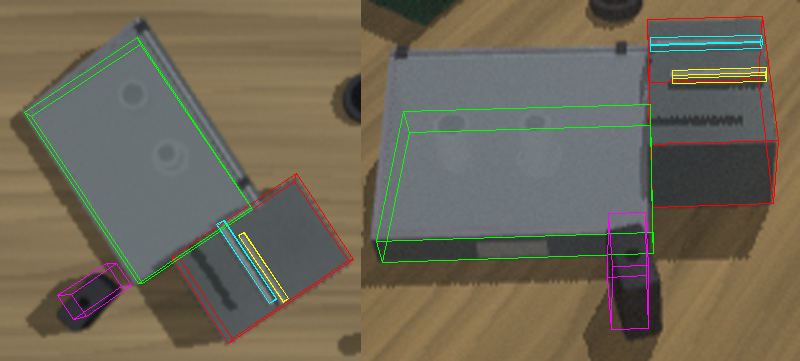

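The bin and housing wires match well, but the block's do not. I'll take a clean zoom of the block and the carton in both views.

```bash
python3 - <<'E'
from h import *
t=cv2.imread("pics/top0.png"); s=cv2.imread("pics/side0.png")
def c(im,x,y,w,h,f): return cv2.resize(im[y:y+h,x:x+w],(int(w*f),int(h*f)),interpolation=cv2.INTER_CUBIC)
a=np.hstack([c(t,260,305,60,60,5),c(s,310,400,100,100,3)])
b=np.hstack([c(t,510,250,100,100,3),c(s,425,215,110,82.0.__int__(),300/82)[:, :300]])
o=np.vstack([a,b]); o=np.clip(o.astype(float)*1.6,0,255).astype(np.uint8); print(o.shape); cv2.imwrite("pics/z2.png",o)
E
```

```text
(600, 600, 3)
```

View pics/z2.png

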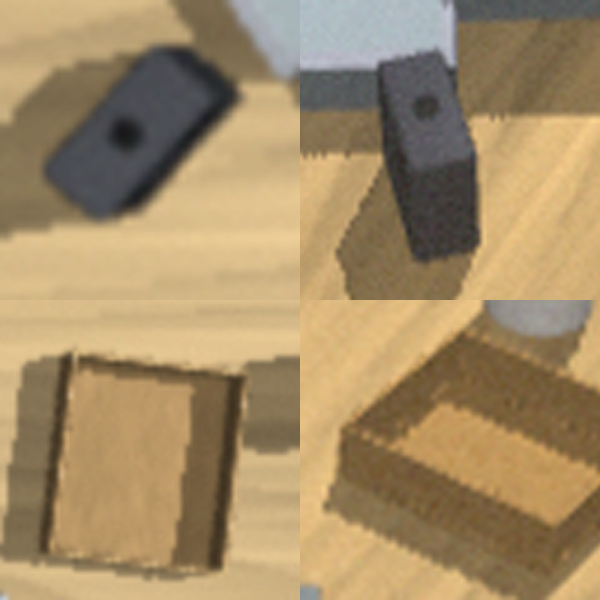

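```bash
python3 - <<'E'
from h import *
k=1/1.5625
O=[("top",(260+u/5-.5)*k,(305+v/5-.5)*k,l) for u,v,l in[(45,170,(-37,18,85)),(98,218,(-37,-18,85)),(155,45,(37,18,85)),(210,82,(37,-18,85))]]
O2=[("side",u*k,v*k,l) for u,v,l in[(336,421.7,(37,18,85)),(356,417.3,(37,-18,85)),(368.3,451,(-37,-18,85)),(341,456.7,(-37,18,85)),(349.3,487.3,(-37,18,0)),(369.3,481.7,(-37,-18,0))]]
for o in(O,O2,O+O2):
    r=fit(o,[.42,.2,-.9]); print("block",r.x,r.fun.round(1))
B=r.x
C=[("top",(u-.5)*k,(v-.5)*k,l) for u,v,l in[(532.7,267.3,(75,65,40)),(591,275.7,(75,-65,40)),(584,340,(-75,-65,40)),(524,334,(-75,65,40))]]
r=fit(C,[.5,-.35,-.1]); print("carton",r.x,r.fun)
# nearby items (800px, base z guess)
for n,u,v,z in(("tin",203,349,.09),("gudgeon",471,354,.07),("ring",199,278,.01),("filter",652,277,.112),("spanner end",516,355,.01),("rod R",513,218,.01),("bush?",315,205,.06),("sleeve?",336,241,.055)): print(n,ray("top",u*k,v*k,z))
D=np.array([.6265,.1391,-.9801])
print("seat",pose(D,[[.101,-.209,.1],[.005,-.209,.1],[.035,.078,0],[.035,-.012,0]]))
s=bot.read_state(); Rm=R.from_rotvec(s["eef_rot"]).as_matrix(); print(Rm, s["t"],np.degrees(np.arctan2(Rm[1,0],Rm[0,0])),np.degrees([D[2],B[2]]))
E
```

```text
block [ 0.4407  0.1995 -0.6955] [-1.  -0.3  0.6  0.6 -0.5 -1.6  0.8  0.7]
block [ 0.4423  0.201  -0.739 ] [-1.2 -1.8  0.3 -2.3  0.2  0.2  2.7  0.1 -1.2  0.8  0.1  0.9]
block [ 0.4419  0.2007 -0.7254] [-1.5 -1.  -0.1  0.2 -0.5 -1.8  0.6  0.7 -1.1 -1.7  0.3 -2.3  0.6  0.
  3.2  0.1 -0.8  0.8  0.5  0.7]
carton [ 0.4963 -0.3861 -0.126 ] [-0.1947 -0.5194  0.3076 -1.1509 -0.2815  1.3746  0.1708  0.4342]
tin [0.4014 0.3698 0.09  ]
gudgeon [ 0.3891 -0.1935  0.07  ]
ring [0.5549 0.4067 0.01  ]
filter [ 0.5502 -0.5628  0.112 ]
spanner end [ 0.3827 -0.3007  0.01  ]
rod R [ 0.6891 -0.2961  0.01  ]
bush? [0.7096 0.1408 0.06  ]
sleeve? [0.6322 0.0958 0.055 ]
seat [[ 0.5092 -0.0612  0.1   ]
 [ 0.4557  0.0185  0.1   ]
 [ 0.7108  0.1535  0.    ]
 [ 0.636   0.1033  0.    ]]
[[ 0.9032  0.4293 -0.0006]
 [ 0.4293 -0.9032  0.001 ]
 [-0.0001 -0.0011 -1.    ]] 0.2 25.42166138571011 [-56.1556 -41.562 ]
```

>>> {"op": "arm_command", "data": {
  "increments": [
    {"slide":[0,0,-1],"turn":-7.1},
    {"slide":[0,0,-1],"turn":-7.1},
    {"slide":[0,0,-1],"turn":-7.1},
    {"slide":[0,0,-1],"turn":-7.1},
    {"slide":[0,0,-1],"turn":-7.1},
    {"slide":[0,0,-1],"turn":-7.1},
    {"slide":[0,0,-1],"turn":-7.1},
    {"slide":[0,0,-1],"turn":-7.1}
  ],
  "grip": 8.5
}}

```text
t: 0.87
eef_pos: [0.2789, -0.5869, 0.2979]
eef_rot: [-2.36, -2.073, -0.0]
wrist_force: [-0.1, -0.3, -1.2]
width: 0.085
finger_force: 0.0
```

>>> {"op": "arm_command", "data": {
  "increments": [
    {"slide":[0,0,0],"turn":-7.1},
    {"slide":[0,0,0],"turn":-7.1},
    {"slide":[0,0,0],"turn":-7.1},
    {"slide":[0,0,0],"turn":-7.1},
    {"slide":[0,0,0],"turn":-7.1},
    {"slide":[0,0,0],"turn":-7.1},
    {"slide":[0,0,0],"turn":-7.1},
    {"slide":[0,0,0],"turn":-7.1}
  ]
}}

```text
t: 1.53
eef_pos: [0.2789, -0.587, 0.2974]
eef_rot: [-1.091, -2.946, -0.0]
wrist_force: [0.2, 0.7, -0.1]
width: 0.0853
finger_force: 0.0
```

```bash
cat >> h.py <<'E'
D=np.array([.6265,.1391,-.9801])
def go(x,y,z,yaw=None):  # tool-frame slide (cm) and turn (deg) to a target; yaw of tool x in deg
    s=bot.read_state(); M=R.from_rotvec(s["eef_rot"]).as_matrix(); cur=np.degrees(np.arctan2(M[1,0],M[0,0]))
    d=M.T@(np.array([x,y,z])-s["eef_pos"])*100
    t=None if yaw is None else round(-((yaw-cur+180)%360-180),1)
    print("t%.2f"%s["t"],"pos",s["eef_pos"],"yaw %.1f"%cur,"tilt %.2f"%np.degrees(np.arccos(-M[2,2])),"slide",d.round(2),"turn",t,"F",s["wrist_force"].round(1),"w %.4f"%s["width"],"q",s["q"].round(2))
E
python3 -c "
from h import *
go(.45,-.2,.3,139);go(.4415,.2003,.2,139)"
```

```text
t1.53 pos [ 0.2789 -0.587   0.2974] yaw 139.4 tilt 0.03 slide [12.21 40.51 -0.25] turn 0.4 F [ 0.2  0.7 -0.1] w 0.0853 q [ 1.36  0.44 -0.4   1.49  0.18  1.24  1.8 ]
t1.53 pos [ 0.2789 -0.587   0.2974] yaw 139.4 tilt 0.03 slide [38.92 70.33  9.77] turn 0.4 F [ 0.2  0.7 -0.1] w 0.0853 q [ 1.36  0.44 -0.4   1.49  0.18  1.24  1.8 ]
```

>>> {"op": "arm_command", "data": {
  "increments": [
    {"slide":[1.02,3.38,0],"turn":0},
    {"slide":[1.02,3.38,0],"turn":0},
    {"slide":[1.02,3.38,0],"turn":0},
    {"slide":[1.02,3.38,0],"turn":0},
    {"slide":[1.02,3.38,0],"turn":0},
    {"slide":[1.02,3.38,0],"turn":0},
    {"slide":[1.02,3.38,0],"turn":0},
    {"slide":[1.02,3.38,0],"turn":0}
  ]
}}

```text
t: 2.2
eef_pos: [0.395, -0.3277, 0.2977]
eef_rot: [-1.1, -2.943, 0.001]
wrist_force: [1.0, 0.2, 0.6]
width: 0.0849
finger_force: 0.0
```

>>> {"op": "arm_command", "data": {
  "increments": [
    {"slide":[1.02,3.38,0],"turn":0},
    {"slide":[1.02,3.38,0],"turn":0},
    {"slide":[1.02,3.38,0],"turn":0},
    {"slide":[1.02,3.38,0],"turn":0},
    {"slide":[2.2,2.5,0],"turn":0},
    {"slide":[2.2,2.5,0],"turn":0},
    {"slide":[2.2,2.5,0],"turn":0},
    {"slide":[2.2,2.5,0],"turn":0}
  ]
}}

```text
t: 2.87
eef_pos: [0.4514, -0.0658, 0.2977]
eef_rot: [1.1, 2.943, -0.001]
wrist_force: [0.8, 0.5, 0.1]
width: 0.0852
finger_force: 0.0
```

>>> {"op": "arm_command", "data": {
  "increments": [
    {"slide":[2.2,2.5,0],"turn":0},
    {"slide":[2.2,2.5,0],"turn":0},
    {"slide":[2.2,2.5,0],"turn":0},
    {"slide":[2.2,2.5,0],"turn":0},
    {"slide":[2.2,2.5,1],"turn":0},
    {"slide":[2.2,2.5,2],"turn":0},
    {"slide":[2.2,2.5,2],"turn":0},
    {"slide":[2.2,2.5,2],"turn":0}
  ]
}}

```text
t: 3.53
eef_pos: [0.45, 0.2003, 0.227]
eef_rot: [1.1, 2.941, 0.0]
wrist_force: [0.8, 0.9, 0.4]
width: 0.0851
finger_force: 0.0
```

```bash
python3 -c "
from h import *
go(.4415,.2003,.072,138.7)
o=[]
for n,x,y in(('top',130,165),('side',160,190)):
    im=read_camera(n)[y:y+110,x:x+130]; o.append(cv2.resize(im,None,fx=3,fy=3,interpolation=cv2.INTER_CUBIC))
cv2.imwrite('pics/b3.png',np.clip(np.hstack(o)*1.5,0,255).astype(np.uint8))"
```

```text
t3.53 pos [0.45   0.2003 0.227 ] yaw 139.0 tilt 0.06 slide [ 0.66 -0.56 15.5 ] turn 0.3 F [0.8 0.9 0.4] w 0.0851 q [ 0.27  0.32 -0.89  1.93  0.29  1.03  0.1 ]
```

View pics/b3.png

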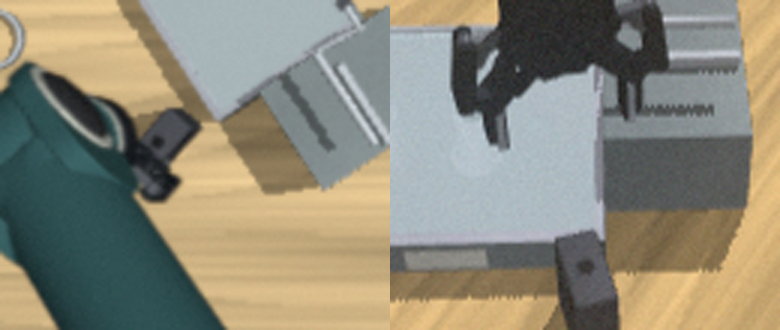

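>>> {"op": "arm_command", "data": {
  "increments": [
    {"slide":[0.33,-0.28,2],"turn":0.3},
    {"slide":[0.33,-0.28,2],"turn":0},
    {"slide":[0,0,2.2],"turn":0},
    {"slide":[0,0,2.2],"turn":0},
    {"slide":[0,0,2.2],"turn":0},
    {"slide":[0,0,2.2],"turn":0},
    {"slide":[0,0,2],"turn":0},
    {"slide":[0,0,1],"turn":0}
  ]
}}

```text
t: 4.3
eef_pos: [0.4407, 0.1975, 0.0678]
eef_rot: [-1.108, -2.938, 0.004]
wrist_force: [0.4, -0.4, -0.2]
width: 0.0849
finger_force: 0.0
```

```bash
python3 -c "
from h import *
go(.4415,.2003,.068,138.7)"
```

```text
t4.30 pos [0.4407 0.1975 0.0678] yaw 138.7 tilt 0.18 slide [ 0.12  0.26 -0.02] turn -0.0 F [ 0.4 -0.4 -0.2] w 0.0849 q [ 0.1   0.54 -0.72  2.08  0.54  0.72 -0.12]
```

>>> {"op": "arm_command", "data": {
  "increments": [
    {"slide":[0,0,0],"turn":0},
    {"slide":[0,0,0],"turn":0},
    {"slide":[0,0,0],"turn":0},
    {"slide":[0,0,0],"turn":0},
    {"slide":[0,0,0],"turn":0},
    {"slide":[0,0,0],"turn":0},
    {"slide":[0,0,0],"turn":0},
    {"slide":[0,0,0],"turn":0}
  ],
  "grip": 2
}}

```text
t: 4.97
eef_pos: [0.4411, 0.1977, 0.0724]
eef_rot: [1.107, 2.937, -0.008]
wrist_force: [-7.9, -7.2, 27.4]
width: 0.0203
finger_force: 14.1
```

```bash
python3 -c "
from h import *
go(.4415,.2003,.068,138.7)
o=[]
for n,x,y in(('top',150,165),('side',180,210)):
    im=read_camera(n)[y:y+110,x:x+100]; o.append(cv2.resize(im,None,fx=4,fy=4,interpolation=cv2.INTER_CUBIC))
cv2.imwrite('pics/b4.png',np.clip(np.hstack(o)*1.8,0,255).astype(np.uint8))"
```

```text
t4.97 pos [0.4411 0.1977 0.0724] yaw 138.7 tilt 0.31 slide [0.14 0.22 0.44] turn -0.0 F [-7.9 -7.2 27.4] w 0.0203 q [ 0.1   0.53 -0.72  2.07  0.54  0.73 -0.12]
```

View pics/b4.png

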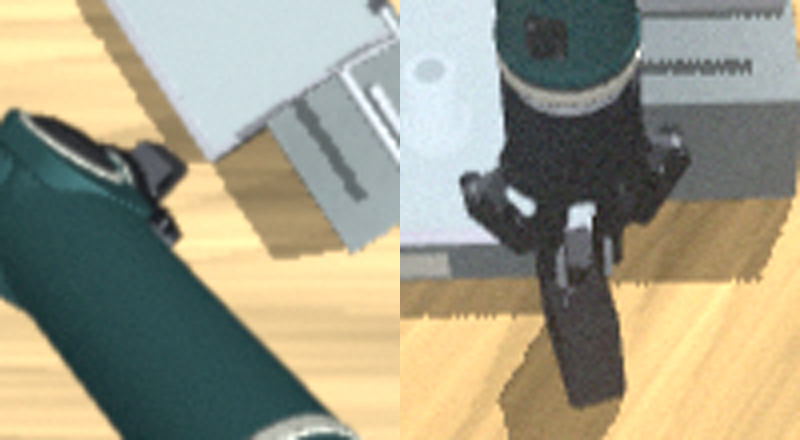

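```bash
python3 -c "
from h import *
s=bot.read_state(); M=R.from_rotvec(s['eef_rot']).as_matrix(); p=s['eef_pos']
for w in(.01,.018):
  for zz in(-.02,0,.025):
    for sg in(1,-1): print(w,zz,sg,((proj('side',p+M@[0,sg*w,zz])-[180,210])*4+[400,0]+2).round())
B=[.4419,.2007,-.7254]
print(((proj('side',pose(B,np.array(box(-37,37,-18,18,0,85))/1000))-[180,210])*4+[400,0]+2).round())
print(s['effort'],s['finger_force'],s['width'])
"
```

```text
0.01 -0.02 1 [[569. 269.]]
0.01 -0.02 -1 [[601. 260.]]
0.01 0 1 [[570. 289.]]
0.01 0 -1 [[602. 281.]]
0.01 0.025 1 [[572. 313.]]
0.01 0.025 -1 [[603. 305.]]
0.018 -0.02 1 [[556. 272.]]
0.018 -0.02 -1 [[614. 257.]]
0.018 0 1 [[557. 292.]]
0.018 0 -1 [[615. 277.]]
0.018 0.025 1 [[559. 316.]]
0.018 0.025 -1 [[616. 302.]]
[[629. 398.]
 [598. 304.]
 [544. 317.]
 [573. 413.]
 [627. 317.]
 [595. 221.]
 [538. 235.]
 [568. 332.]]
[ -1.4712 -31.1335  -6.5337 -16.2609   0.6642  -3.686    0.0179] 14.087579338811338 0.02040049615484912
```

```bash
python3 -c "
from h import *
p=np.array([.45,.2003,.227]); M=R.from_rotvec([1.1,2.941,0]).as_matrix()
for zz in(-.03,-.012,0,.012,.025):
    print(zz,[proj('side',p+M@[0,sg*.0425,zz]).round(1) for sg in(1,-1)])
"
```

```text
-0.03 [array([[199.7, 231.8]]), array([[238.2, 223.1]])]
-0.012 [array([[200.3, 237.5]]), array([[238.3, 228.9]])]
0 [array([[200.7, 241.3]]), array([[238.4, 232.6]])]
0.012 [array([[201.1, 244.9]]), array([[238.4, 236.3]])]
0.025 [array([[201.5, 248.8]]), array([[238.5, 240.2]])]
```

>>> {"op": "arm_command", "data": {
  "increments": [
    {"slide":[0,0,-0.2],"turn":0},
    {"slide":[0,0,-0.2],"turn":0},
    {"slide":[0,0,0],"turn":0},
    {"slide":[0,0,0],"turn":0},
    {"slide":[0,0,0],"turn":0},
    {"slide":[0,0,0],"turn":0},
    {"slide":[0,0,0],"turn":0},
    {"slide":[0,0,0],"turn":0}
  ]
}}

```text
t: 5.73
eef_pos: [0.4413, 0.1992, 0.0735]
eef_rot: [-1.107, -2.94, 0.0]
wrist_force: [-0.5, 0.5, -0.7]
width: 0.0205
finger_force: 0.0
```

```bash
python3 -c "
from h import *
go(.4415,.2003,.068,138.7)
o=[]
for n,x,y in(('top',170,175),('side',190,220)):
    im=read_camera(n)[y:y+100,x:x+65]; o.append(cv2.resize(im,None,fx=6,fy=6,interpolation=cv2.INTER_CUBIC))
cv2.imwrite('pics/b5.png',np.clip(np.hstack(o)*2.5,0,255).astype(np.uint8))"
```

```text
t5.73 pos [0.4413 0.1992 0.0735] yaw 138.7 tilt 0.02 slide [0.06 0.1  0.55] turn 0.0 F [-0.5  0.5 -0.7] w 0.0205 q [ 0.1   0.53 -0.73  2.07  0.53  0.73 -0.11]
```

View pics/b5.png

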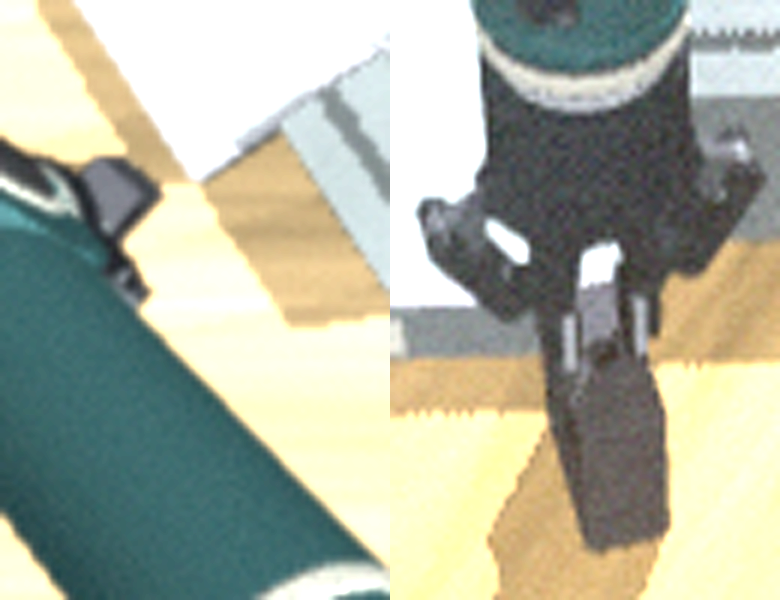

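The close zoom shows both pads standing on the block's top on either side of the hole at (605,350). So the fingertips are about 35 mm less far ahead than stated. I'll open, go down about 4 cm further and regrip.

>>> {"op": "arm_command", "data": {
  "increments": [
    {"slide":[0,0,-1],"turn":0},
    {"slide":[0,0,0],"turn":0},
    {"slide":[0,0,0],"turn":0},
    {"slide":[0,0,0],"turn":0},
    {"slide":[0,0,0],"turn":0},
    {"slide":[0,0,0],"turn":0},
    {"slide":[0,0,0],"turn":0},
    {"slide":[0,0,0],"turn":0}
  ],
  "grip": 8.5
}}

```text
t: 6.5
eef_pos: [0.4413, 0.1992, 0.0836]
eef_rot: [-1.107, -2.94, 0.0]
wrist_force: [-0.5, -0.2, -0.2]
width: 0.0847
finger_force: 0.0
```

>>> {"op": "arm_command", "data": {
  "increments": [
    {"slide":[0.1,0.1,0.5],"turn":0},
    {"slide":[0,0,0.7],"turn":0},
    {"slide":[0,0,0.7],"turn":0},
    {"slide":[0,0,0.7],"turn":0},
    {"slide":[0,0,0.7],"turn":0},
    {"slide":[0,0,0.7],"turn":0},
    {"slide":[0,0,0.6],"turn":0},
    {"slide":[0,0,0.5],"turn":0}
  ]
}}

```text
t: 7.17
eef_pos: [0.441, 0.2005, 0.0317]
eef_rot: [-1.107, -2.939, 0.001]
wrist_force: [0.7, -0.3, 0.1]
width: 0.0851
finger_force: 0.0
```

```bash
python3 -c "
from h import *
go(.4415,.2003,.031,138.7)"
```

```text
t7.17 pos [0.441  0.2005 0.0317] yaw 138.7 tilt 0.04 slide [-0.05  0.02  0.07] turn 0.0 F [ 0.7 -0.3  0.1] w 0.0851 q [ 0.04  0.6  -0.66  2.09  0.61  0.65 -0.18]
```

>>> {"op": "arm_command", "data": {
  "increments": [
    {"slide":[0,0,0],"turn":0},
    {"slide":[0,0,0],"turn":0},
    {"slide":[0,0,0],"turn":0},
    {"slide":[0,0,0],"turn":0},
    {"slide":[0,0,0],"turn":0},
    {"slide":[0,0,0],"turn":0},
    {"slide":[0,0,0],"turn":0},
    {"slide":[0,0,0],"turn":0}
  ],
  "grip": 2
}}

```text
t: 7.83
eef_pos: [0.4414, 0.2005, 0.033]
eef_rot: [1.107, 2.939, -0.0]
wrist_force: [-1.6, -2.2, 4.4]
width: 0.0352
finger_force: 60.1
```

>>> {"op": "arm_command", "data": {
  "increments": [
    {"slide":[0,0,-1],"turn":0},
    {"slide":[0,0,-1.5],"turn":0},
    {"slide":[0,0,-2],"turn":0},
    {"slide":[0,0,-2],"turn":4},
    {"slide":[0,0,-2],"turn":4},
    {"slide":[0,0,-2],"turn":4},
    {"slide":[0,0,-1.8],"turn":2.9},
    {"slide":[0,0,0],"turn":0}
  ]
}}

```text
t: 8.5
eef_pos: [0.4426, 0.2014, 0.1584]
eef_rot: [1.479, 2.768, 0.006]
wrist_force: [0.9, 0.8, -7.5]
width: 0.0353
finger_force: 61.9
```

```bash
python3 -c "
from h import *
P=pose(D,[[-.02,-.209,.155],[.106,-.209,.155]])
for p in P: go(*p,123.8)"
```

```text
t8.50 pos [0.4426 0.2014 0.1584] yaw 123.8 tilt 0.29 slide [-13.44  -9.08   0.32] turn -0.0 F [ 0.9  0.8 -7.5] w 0.0353 q [ 0.15  0.38 -0.77  2.01  0.35  0.87 -0.22]
t8.50 pos [0.4426 0.2014 0.1584] yaw 123.8 tilt 0.29 slide [-26.04  -9.06   0.33] turn -0.0 F [ 0.9  0.8 -7.5] w 0.0353 q [ 0.15  0.38 -0.77  2.01  0.35  0.87 -0.22]
```

>>> {"op": "arm_command", "data": {
  "increments": [
    {"slide":[-1.5,-1.2,0],"turn":0},
    {"slide":[-1.9,-1.3,0],"turn":0},
    {"slide":[-2,-1.3,0],"turn":0},
    {"slide":[-2,-1.3,0],"turn":0},
    {"slide":[-2,-1.3,0],"turn":0},
    {"slide":[-2,-1.3,0],"turn":0},
    {"slide":[-1.3,-0.9,0],"turn":0},
    {"slide":[-0.7,-0.5,0],"turn":0}
  ]
}}

```text
t: 9.17
eef_pos: [0.4388, 0.0358, 0.1542]
eef_rot: [-1.48, -2.768, 0.004]
wrist_force: [0.5, -0.5, -5.8]
width: 0.0352
finger_force: 61.8
```

>>> {"op": "arm_command", "data": {
  "increments": [
    {"slide":[-1,0,0],"turn":0},
    {"slide":[-1,0,0],"turn":0},
    {"slide":[-1,0,0],"turn":0},
    {"slide":[-1,0,0],"turn":0},
    {"slide":[-1,0,0],"turn":0},
    {"slide":[-1,0,0],"turn":0},
    {"slide":[-1,0,0],"turn":0},
    {"slide":[-1,0,0],"turn":0}
  ]
}}

```text
t: 9.83
eef_pos: [0.4856, -0.0285, 0.1556]
eef_rot: [1.478, 2.772, 0.0]
wrist_force: [-1.6, 2.7, -6.1]
width: 0.0353
finger_force: 62.2
```

```bash
python3 -c "
from h import *
P=pose(D,[[.106,-.209,.155]])
for p in P: go(*p,123.8)"
```

```text
t9.83 pos [ 0.4856 -0.0285  0.1556] yaw 123.9 tilt 0.02 slide [-4.53  0.14  0.06] turn 0.1 F [-1.6  2.7 -6.1] w 0.0353 q [ 0.58  0.37 -0.7   2.02  0.32  0.86  0.3 ]
```

>>> {"op": "arm_command", "data": {
  "increments": [
    {"slide":[-1,0.1,0],"turn":0},
    {"slide":[-1,0,0],"turn":0},
    {"slide":[-1,0,0],"turn":0},
    {"slide":[-1,0,0],"turn":0},
    {"slide":[-0.7,0,0],"turn":0},
    {"slide":[0,0,0.5],"turn":0},
    {"slide":[0,0,0.5],"turn":0},
    {"slide":[0,0,0.5],"turn":0}
  ]
}}

```text
t: 10.5
eef_pos: [0.5119, -0.0662, 0.1404]
eef_rot: [1.478, 2.771, 0.0]
wrist_force: [-1.1, 1.5, -7.4]
width: 0.0355
finger_force: 62.0
```

```bash
python3 -c "
from h import *
P=pose(D,[[.106,-.209,.133]])
for p in P: go(*p,123.8)
o=[]
for n,x,y in(('top',190,110),('side',140,130)):
    im=read_camera(n)[y:y+140,x:x+133]; o.append(cv2.resize(im,None,fx=3,fy=3,interpolation=cv2.INTER_CUBIC))
cv2.imwrite('pics/b6.png',np.clip(np.hstack(o)*1.6,0,255).astype(np.uint8))"
```

```text
t10.50 pos [ 0.5119 -0.0662  0.1404] yaw 123.8 tilt 0.03 slide [0.07 0.05 0.74] turn 0.0 F [-1.1  1.5 -7.4] w 0.0355 q [ 0.61  0.44 -0.67  1.96  0.36  0.86  0.34]
```

View pics/b6.png

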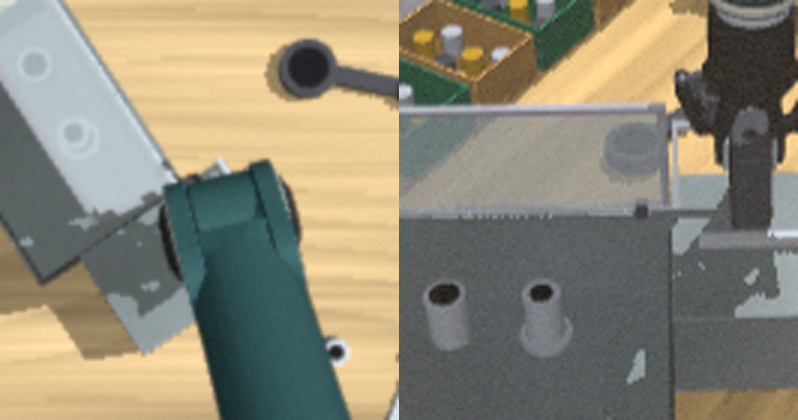

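The flap is open. The flanged bush is the nearer one to the housing (side crop, foot at (547,335), y about -12), and the plain sleeve is at (447,320). The block is behind the strip, so I lower it and let go.

>>> {"op": "arm_command", "data": {
  "increments": [
    {"slide":[0,0,0.3],"turn":0},
    {"slide":[0,0,0.2],"turn":0},
    {"slide":[0,0,0.2],"turn":0},
    {"slide":[0,0,0.1],"turn":0},
    {"slide":[0,0,0],"turn":0},
    {"slide":[0,0,0],"turn":0},
    {"slide":[0,0,0],"turn":0},
    {"slide":[0,0,0],"turn":0}
  ]
}}

```text
t: 11.27
eef_pos: [0.5119, -0.0663, 0.1331]
eef_rot: [1.479, 2.771, -0.0]
wrist_force: [-2.7, 1.3, 0.5]
width: 0.0351
finger_force: 62.7
```

>>> {"op": "arm_command", "data": {
  "increments": [
    {"slide":[0,0,0],"turn":0},
    {"slide":[0,0,0],"turn":0},
    {"slide":[0,0,0],"turn":0},
    {"slide":[0,0,0],"turn":0},
    {"slide":[0,0,-0.3],"turn":0},
    {"slide":[0,0,-1],"turn":0},
    {"slide":[0,0,-2],"turn":0},
    {"slide":[0,0,-3],"turn":0}
  ],
  "grip": 8.5
}}

```text
t: 11.93
eef_pos: [0.5104, -0.0662, 0.1952]
eef_rot: [-1.477, -2.768, 0.001]
wrist_force: [0.5, -0.7, 0.4]
width: 0.085
finger_force: 0.0
```

>>> {"op": "arm_command", "data": {
  "increments": [
    {"slide":[0,0,-4],"turn":0},
    {"slide":[0,0,-4],"turn":0},
    {"slide":[0,0,-4],"turn":0},
    {"slide":[0,0,-4],"turn":0},
    {"slide":[0,0,-4],"turn":0},
    {"slide":[0,0,-2],"turn":0},
    {"slide":[0,0,0],"turn":0},
    {"slide":[0,0,0],"turn":0}
  ]
}}

```text
t: 12.6
eef_pos: [0.5121, -0.066, 0.4173]
eef_rot: [1.477, 2.769, 0.001]
wrist_force: [-0.4, -0.0, -0.1]
width: 0.0851
finger_force: 0.0
```

```bash
python3 -c "
from h import *
k=1/1.5625
go(*pose(D,[-.13,-.012,.35])[0],33.8)
# bush/sleeve top centres in side crop b6 (3x, off 140,130, crop x-399)
for nm,u,v,z in(('bush',541,292,.064),('sleeve',444,293,.059)):
    w=ray('side',140+(u-399)/3-.3,130+v/3-.3,z); c,s=np.cos(D[2]),np.sin(D[2]); d=w[:2]-D[:2]; print(nm,w,'disp',c*d[0]+s*d[1],-s*d[0]+c*d[1])
for n in('top','side'): cv2.imwrite(f'pics/{n}7.png',read_camera(n))
o=[]
for n,x,y in(('top',150,90),('side',120,100)):
    im=cv2.imread(f'pics/{n}7.png')[y:y+160,x:x+160]; o.append(cv2.resize(im,None,fx=2.5,fy=2.5,interpolation=cv2.INTER_CUBIC))
cv2.imwrite('pics/b7.png',np.clip(np.hstack(o)*1.6,0,255).astype(np.uint8))"
```

```text
t12.60 pos [ 0.5121 -0.066   0.4173] yaw 123.8 tilt 0.19 slide [23.69 19.71  6.71] turn 90.0 F [-0.4 -0.  -0.1] w 0.0851 q [ 0.73  0.17 -0.76  1.61  0.12  1.41  0.55]
bush [0.6361 0.0987 0.064 ] disp 0.038918731677974654 -0.014499911815318003
sleeve [0.7147 0.1429 0.059 ] disp 0.04595202115185286 0.075356454961341
```

View pics/b7.png

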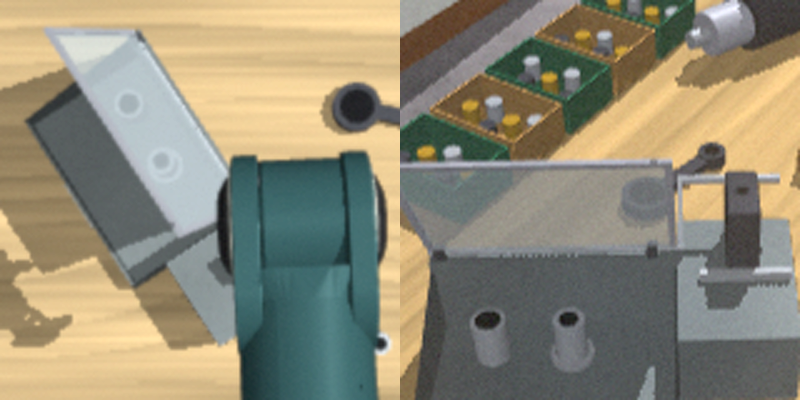

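The block stands on its seat and the flap is propped open. The bush's top is at (568,317) in the side crop and the sleeve is at (488,320). Next I check how the tool behaves at the edge of its reach, because slides and turns alone do not lean it.

>>> {"op": "arm_command", "data": {
  "increments": [
    {"slide":[-2,-2.4,0],"turn":0},
    {"slide":[-2,-2.4,0],"turn":0},
    {"slide":[-2,-2.4,0],"turn":0},
    {"slide":[-2,-2.4,0],"turn":0},
    {"slide":[-2,-2.4,0],"turn":0},
    {"slide":[-2,-2.4,0],"turn":0},
    {"slide":[-2,-2.4,0],"turn":0},
    {"slide":[-2,-2.4,0],"turn":0}
  ]
}}

```text
t: 13.37
eef_pos: [0.44, -0.3072, 0.414]
eef_rot: [-1.478, -2.769, -0.001]
wrist_force: [0.4, -0.3, -0.5]
width: 0.0851
finger_force: 0.0
```

>>> {"op": "arm_command", "data": {
  "increments": [
    {"slide":[-2,-2.4,0],"turn":0},
    {"slide":[-2,-2.4,0],"turn":0},
    {"slide":[-2,-2.4,0],"turn":0},
    {"slide":[-2,-2.4,0],"turn":0},
    {"slide":[-2,-2.4,0],"turn":0},
    {"slide":[-2,-2.4,0],"turn":0},
    {"slide":[-2,-2.4,0],"turn":0},
    {"slide":[-2,-2.4,0],"turn":0}
  ]
}}

```text
t: 14.03
eef_pos: [0.3699, -0.5468, 0.4135]
eef_rot: [-1.477, -2.769, -0.002]
wrist_force: [1.2, 0.5, 0.5]
width: 0.085
finger_force: 0.0
```

```bash
python3 -c "
from h import *
go(.37,-.55,.45,123.8)"
```

```text
t14.03 pos [ 0.3699 -0.5468  0.4135] yaw 123.8 tilt 0.21 slide [-0.26 -0.17 -3.65] turn 0.0 F [1.2 0.5 0.5] w 0.0850 q [ 1.23  0.42 -0.46  1.28  0.18  1.49  1.38]
```

>>> {"op": "arm_command", "data": {
  "increments": [
    {"slide":[-2.5,0,-2],"turn":0},
    {"slide":[-2.5,0,-2],"turn":0},
    {"slide":[-2.5,0,-2],"turn":0},
    {"slide":[-2.5,0,-2],"turn":0},
    {"slide":[-2.5,0,-2],"turn":0},
    {"slide":[-2.5,0,-2],"turn":0},
    {"slide":[-2.5,0,-2],"turn":0},
    {"slide":[-2.5,0,-2],"turn":0}
  ]
}}

```text
t: 14.7
eef_pos: [0.4441, -0.6727, 0.5079]
eef_rot: [1.494, 2.736, -0.015]
wrist_force: [-0.1, -0.9, -0.1]
width: 0.0849
finger_force: 0.0
```

```bash
python3 -c "
from h import *
go(.37,-.55,.45,123.8); print(R.from_rotvec(bot.read_state()['eef_rot']).as_matrix()[:,2])"
```

```text
t14.70 pos [ 0.4441 -0.6727  0.5079] yaw 122.7 tilt 1.47 slide [14.47  0.39  5.43] turn -1.1 F [-0.1 -0.9 -0.1] w 0.0849 q [ 0.89  0.72  0.17  0.56 -0.12  1.84  1.56]
[ 0.0164 -0.0197 -0.9997]
```

>>> {"op": "arm_command", "data": {
  "increments": [
    {"slide":[-2.5,0,-2],"turn":0},
    {"slide":[-2.5,0,-2],"turn":0},
    {"slide":[-2.5,0,-2],"turn":0},
    {"slide":[-2.5,0,-2],"turn":0},
    {"slide":[-2.5,0,-2],"turn":0},
    {"slide":[-2.5,0,-2],"turn":0},
    {"slide":[-2.5,0,-2],"turn":0},
    {"slide":[-2.5,0,-2],"turn":0}
  ]
}}

```text
t: 15.37
eef_pos: [0.479, -0.724, 0.5665]
eef_rot: [1.401, 2.582, -0.133]
wrist_force: [-0.9, 0.0, -1.0]
width: 0.085
finger_force: 0.0
```

```bash
python3 -c "
from h import *
go(.37,-.55,.45,123.8); print(R.from_rotvec(bot.read_state()['eef_rot']).as_matrix()[:,2])"
```

```text
t15.37 pos [ 0.479  -0.724   0.5665] yaw 122.9 tilt 12.60 slide [22.57  0.19  6.91] turn -0.9 F [-0.9  0.  -1. ] w 0.0850 q [ 0.89  0.82  0.38  0.28 -0.34  1.84  1.58]
[ 0.1324 -0.1734 -0.9759]
```

>>> {"op": "arm_command", "data": {
  "increments": [
    {"slide":[0,0,-4],"turn":0},
    {"slide":[0,0,-4],"turn":0},
    {"slide":[0,0,-4],"turn":0},
    {"slide":[0,0,-4],"turn":0},
    {"slide":[0,0,-4],"turn":0},
    {"slide":[0,0,-4],"turn":0},
    {"slide":[0,0,-4],"turn":0},
    {"slide":[0,0,-4],"turn":0}
  ]
}}

```text
t: 16.03
eef_pos: [0.4268, -0.6544, 0.7571]
eef_rot: [1.305, 2.397, -0.266]
wrist_force: [0.3, 0.4, 0.4]
width: 0.0848
finger_force: 0.0
```

```bash
python3 -c "
from h import *
go(.37,-.55,.45,123.8); print(R.from_rotvec(bot.read_state()['eef_rot']).as_matrix())"
```

```text
t16.03 pos [ 0.4268 -0.6544  0.7571] yaw 122.6 tilt 25.41 slide [23.87  0.27 22.68] turn -1.2 F [0.3 0.4 0.4] w 0.0848 q [ 0.95  0.58  0.02  0.28 -0.02  1.84  1.53]
[[-0.4862  0.8369  0.2514]
 [ 0.7616  0.5469 -0.3477]
 [-0.4285  0.0224 -0.9033]]
```

>>> {"op": "arm_command", "data": {
  "increments": [
    {"slide":[0,0,-4],"turn":0},
    {"slide":[0,0,-4],"turn":0},
    {"slide":[0,0,-4],"turn":0},
    {"slide":[0,0,-4],"turn":0},
    {"slide":[0,0,0],"turn":0},
    {"slide":[1,0,0],"turn":0},
    {"slide":[3,0,0],"turn":0},
    {"slide":[3,0,0],"turn":0}
  ]
}}

```text
t: 16.7
eef_pos: [0.363, -0.5613, 0.81]
eef_rot: [1.252, 2.298, -0.326]
wrist_force: [-0.5, -0.5, 1.8]
width: 0.0847
finger_force: 0.0
```

```bash
cat >> h.py <<'E'
def st():
    s=bot.read_state(); M=R.from_rotvec(s["eef_rot"]).as_matrix(); c,n=np.cos(D[2]),np.sin(D[2]); W=np.array([[c,n,0],[-n,c,0],[0,0,1]])
    print("disp pos",(W@(s["eef_pos"]-[D[0],D[1],0])*1000).round(1),"world",s["eef_pos"],"t %.2f"%s["t"],"q",s["q"].round(2),"F",s["wrist_force"].round(1)); print("tool axes in disp\n",W@M,"lean %.1f"%np.degrees(np.arccos(-M[2,2])))
    return s["eef_pos"],M,W
def togo(dx,dy,dz): # slide (cm) to bring TCP to a dispenser point (mm)
    s=bot.read_state(); M=R.from_rotvec(s["eef_rot"]).as_matrix()
    print("slide to",(dx,dy,dz),(M.T@(pose(D,[dx/1e3,dy/1e3,dz/1e3])[0]-s["eef_pos"])*100).round(2))
E
python3 -c "
from h import *
st()"
```

```text
disp pos [ 434.9 -608.9  810. ] world [ 0.363  -0.5613  0.81  ] t 16.70 q [ 0.96  0.21 -0.02  0.75  0.01  1.62  1.52] F [-0.5 -0.5  1.8]
tool axes in disp
 [[-0.8469  0.0094  0.5316]
 [ 0.0225  0.9996  0.0183]
 [-0.5312  0.0275 -0.8468]] lean 32.1
```

```bash
python3 -c "
from h import *
togo(-170,-13,400); togo(-170,-13,250);togo(132,-311,605)"
```

```text
slide to (-170, -13, 400) [74.35 57.87  3.65]
slide to (-170, -13, 250) [82.32 57.46 16.35]
slide to (132, -311, 605) [37.21 28.93  1.8 ]
```

>>> {"op": "arm_command", "data": {
  "increments": [
    {"slide":[3.1,2.4,0.15],"turn":0},
    {"slide":[3.1,2.4,0.15],"turn":0},
    {"slide":[3.1,2.4,0.15],"turn":0},
    {"slide":[3.1,2.4,0.15],"turn":0},
    {"slide":[3.1,2.4,0.15],"turn":0},
    {"slide":[3.1,2.4,0.15],"turn":0},
    {"slide":[3.1,2.4,0.15],"turn":0},
    {"slide":[3.1,2.4,0.15],"turn":0}
  ]
}}

```text
t: 17.37
eef_pos: [0.4141, -0.2809, 0.6746]
eef_rot: [1.25, 2.296, -0.329]
wrist_force: [0.5, 0.7, 0.8]
width: 0.0847
finger_force: 0.0
```

>>> {"op": "arm_command", "data": {
  "increments": [
    {"slide":[3.1,2.4,0.15],"turn":0},
    {"slide":[3.1,2.4,0.15],"turn":0},
    {"slide":[3.1,2.4,0.15],"turn":0},
    {"slide":[3.1,2.4,0.15],"turn":0},
    {"slide":[3.1,2.4,0.15],"turn":0},
    {"slide":[3.1,2.4,0.15],"turn":0},
    {"slide":[3.1,2.4,0.15],"turn":0},
    {"slide":[3.1,2.4,0.15],"turn":0}
  ]
}}

```text
t: 18.03
eef_pos: [0.4658, -0.004, 0.5375]
eef_rot: [1.249, 2.295, -0.33]
wrist_force: [1.2, -0.2, -1.6]
width: 0.0849
finger_force: 0.0
```

```bash
python3 -c "
from h import *
st();togo(-170,-13,400)"
```

```text
disp pos [  29.4 -213.1  537.5] world [ 0.4658 -0.004   0.5375] t 18.03 q [ 0.65 -0.2  -0.88  1.7   0.38  1.35  0.29] F [ 1.2 -0.2 -1.6]
tool axes in disp
 [[-0.8443  0.0094  0.5359]
 [ 0.0219  0.9996  0.0169]
 [-0.5355  0.026  -0.8441]] lean 32.4
slide to (-170, -13, 400) [24.63 19.46  1.26]
```

>>> {"op": "arm_command", "data": {
  "increments": [
    {"slide":[3.08,2.43,0.15],"turn":0},
    {"slide":[3.08,2.43,0.15],"turn":0},
    {"slide":[3.08,2.43,0.15],"turn":0},
    {"slide":[3.08,2.43,0.15],"turn":0},
    {"slide":[3.08,2.43,0.15],"turn":0},
    {"slide":[3.08,2.43,0.15],"turn":0},
    {"slide":[3.08,2.43,0.15],"turn":0},
    {"slide":[3.08,2.43,0.15],"turn":0}
  ]
}}

```text
t: 18.7
eef_pos: [0.5215, 0.2733, 0.3988]
eef_rot: [1.247, 2.296, -0.335]
wrist_force: [0.6, -0.8, 1.0]
width: 0.085
finger_force: 0.0
```

```bash
python3 -c "
from h import *
st();togo(-26,-15,141)"
```

```text
disp pos [-170.   -12.5  398.8] world [0.5215 0.2733 0.3988] t 18.70 q [-0.05  0.51 -1.13  1.54  0.93  1.71 -0.65] F [ 0.6 -0.8  1. ]
tool axes in disp
 [[-0.8439  0.0086  0.5365]
 [ 0.0193  0.9997  0.0143]
 [-0.5362  0.0224 -0.8438]] lean 32.5
slide to (-26, -15, 141) [ 1.67 -0.7  29.47]
```

>>> {"op": "arm_command", "data": {
  "increments": [
    {"slide":[0.2,-0.1,3],"turn":0},
    {"slide":[0.2,-0.1,3.8],"turn":0},
    {"slide":[0.2,-0.1,4],"turn":0},
    {"slide":[0.2,-0.1,4],"turn":0},
    {"slide":[0.2,-0.1,4],"turn":0},
    {"slide":[0.2,-0.1,4],"turn":0},
    {"slide":[0.2,-0.1,3.8],"turn":0},
    {"slide":[0.2,0,2.8],"turn":0}
  ]
}}

```text
t: 19.37
eef_pos: [0.5994, 0.1482, 0.141]
eef_rot: [1.249, 2.296, -0.337]
wrist_force: [-0.2, -0.1, -0.4]
width: 0.085
finger_force: 0.0
```

```bash
python3 -c "
from h import *
p,M,W=st()
o=[]
for n,x,y in(('top',180,90),('side',140,170)):
    im=read_camera(n); cv2.imwrite(f'pics/{n}8.png',im); im=im[y:y+120,x:x+80]; o.append(cv2.resize(im,None,fx=5,fy=5,interpolation=cv2.INTER_CUBIC))
    for nm,off in(('H1',-.025*M[:,2]),('H2',.010*M[:,2]+[0,0,.035])):
        for sg in(1,-1): print(n,nm,sg,((proj(n,p+off+M@[0,sg*.0425,0])-[x,y]+.5)*5+[400*(n=='side'),0]).round())
cv2.imwrite('pics/b8.png',np.clip(np.hstack(o)*1.8,0,255).astype(np.uint8))"
```

```text
disp pos [-22.7 -17.4 141. ] world [0.5994 0.1482 0.141 ] t 19.37 q [ 0.1   0.74 -0.95  1.83  1.22  1.32 -0.81] F [-0.2 -0.1 -0.4]
tool axes in disp
 [[-0.8442  0.0102  0.5359]
 [ 0.0198  0.9997  0.0122]
 [-0.5356  0.021  -0.8442]] lean 32.4
top H1 1 [[ 19. 311.]]
top H1 -1 [[ 94. 426.]]
top H2 1 [[ 42. 292.]]
top H2 -1 [[118. 407.]]
side H1 1 [[530. 262.]]
side H1 -1 [[703. 260.]]
side H2 1 [[531. 227.]]
side H2 -1 [[702. 226.]]
```

View pics/b8.png

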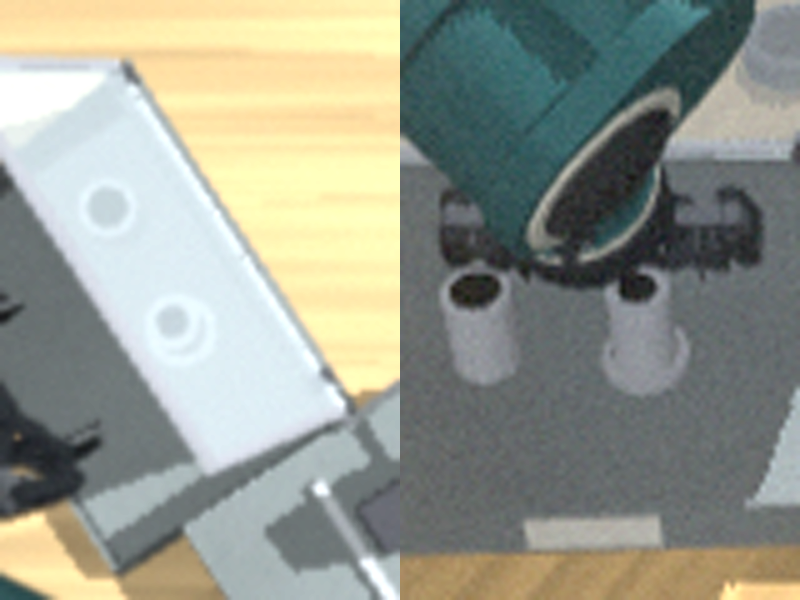

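The fingertips show at (98,432) and (15,310) in the top crop, as the shorter-tool model predicts. Bush top: about (173,322) in the top crop and (638,290) in the side crop.

```bash
python3 -c "
from h import *
p,M,W=st()
for n,u,v in(('top',180+173/5-.5,90+322/5-.5),('side',140+238/5-.5,170+290/5-.5)):
    w=ray(n,u,v,.064); print(n,w,(W@(w-[D[0],D[1],0])*1000).round(1))
g=-.033*M[:,2]
for b in([37,-14,42],):
    w=pose(D,np.array(b)/1e3)[0]; print('slide',(M.T@(w-g-p)*100).round(2))"
```

```text
disp pos [-21.7 -19.  139.8] world [0.5986 0.1465 0.1398] t 19.47 q [ 0.1   0.74 -0.95  1.83  1.22  1.32 -0.81] F [0.1 0.1 1. ]
tool axes in disp
 [[-0.8443  0.0132  0.5358]
 [ 0.0199  0.9998  0.0066]
 [-0.5356  0.0163 -0.8443]] lean 32.4
top [0.6323 0.0979 0.064 ] [ 37.4 -18.1  64. ]
side [0.6349 0.1    0.064 ] [ 37.1 -14.8  64. ]
slide [ 0.3   0.42 14.7 ]
```

>>> {"op": "arm_command", "data": {
  "increments": [
    {"slide":[0.1,0.1,1.5],"turn":0},
    {"slide":[0.1,0.1,2.2],"turn":0},
    {"slide":[0.1,0,2.2],"turn":0},
    {"slide":[0,0,2.2],"turn":0},
    {"slide":[0,0,2.2],"turn":0},
    {"slide":[0,0,2],"turn":0},
    {"slide":[0,0,1.5],"turn":0},
    {"slide":[0,0,0.9],"turn":0}
  ]
}}

```text
t: 20.13
eef_pos: [0.6477, 0.0905, 0.0199]
eef_rot: [1.249, 2.293, -0.329]
wrist_force: [0.2, -0.1, -0.3]
width: 0.0853
finger_force: 0.0
```

```bash
python3 -c "
from h import *
p,M,W=st()
print('grasp pt',(W@(p-.033*M[:,2]-[D[0],D[1],0])*1000).round(1))"
```

```text
disp pos [52.2 -9.5 19.9] world [0.6477 0.0905 0.0199] t 20.13 q [ 0.12  0.92 -0.81  1.83  1.43  1.18 -0.88] F [ 0.2 -0.1 -0.3]
tool axes in disp
 [[-0.8437  0.0093  0.5368]
 [ 0.0228  0.9996  0.0186]
 [-0.5364  0.0279 -0.8435]] lean 32.5
grasp pt [ 34.5 -10.1  47.8]
```

>>> {"op": "arm_command", "data": {
  "increments": [
    {"slide":[-0.1,-0.3,0.4],"turn":0},
    {"slide":[0,-0.2,0.2],"turn":0},
    {"slide":[0,0,0],"turn":0},
    {"slide":[0,0,0],"turn":0},
    {"slide":[0,0,0],"turn":0},
    {"slide":[0,0,0],"turn":0},
    {"slide":[0,0,0],"turn":0},
    {"slide":[0,0,0],"turn":0}
  ]
}}

```text
t: 20.8
eef_pos: [0.6456, 0.0846, 0.0163]
eef_rot: [1.249, 2.292, -0.328]
wrist_force: [1.0, 0.1, -0.4]
width: 0.085
finger_force: 0.0
```

>>> {"op": "arm_command", "data": {
  "increments": [
    {"slide":[0,0,0],"turn":0},
    {"slide":[0,0,0],"turn":0},
    {"slide":[0,0,0],"turn":0},
    {"slide":[0,0,0],"turn":0},
    {"slide":[0,0,0],"turn":0},
    {"slide":[0,0,0],"turn":0},
    {"slide":[0,0,0],"turn":0},
    {"slide":[0,0,0],"turn":0}
  ],
  "grip": 2
}}

```text
t: 21.47
eef_pos: [0.6454, 0.0843, 0.0164]
eef_rot: [1.249, 2.292, -0.33]
wrist_force: [-2.1, 0.0, 5.1]
width: 0.0349
finger_force: 59.6
```

```bash
python3 -c "
from h import *
p,M,W=st()
print('grasp pt',(W@(p-.033*M[:,2]-[D[0],D[1],0])*1000).round(1)); togo(35,-14,70);togo(-120,-14,330)"
```

```text
disp pos [ 56.  -14.8  16.4] world [0.6454 0.0843 0.0164] t 21.47 q [ 0.13  0.92 -0.8   1.84  1.44  1.17 -0.89] F [-2.1  0.   5.1]
tool axes in disp
 [[-0.8432  0.0095  0.5375]
 [ 0.0229  0.9996  0.0182]
 [-0.5371  0.0276 -0.8431]] lean 32.5
grasp pt [ 38.3 -15.4  44.2]
slide to (35, -14, 70) [-1.1   0.21 -5.65]
slide to (-120, -14, 330) [ -2.     0.78 -35.9 ]
```

>>> {"op": "arm_command", "data": {
  "increments": [
    {"slide":[0,0,-0.7],"turn":0},
    {"slide":[0,0,-1.5],"turn":0},
    {"slide":[0,0,-2.5],"turn":0},
    {"slide":[0,0,-3],"turn":0},
    {"slide":[0,0,-3.5],"turn":0},
    {"slide":[0,0,-3.5],"turn":0},
    {"slide":[0,0,-3.5],"turn":0},
    {"slide":[0,0,-3.5],"turn":0}
  ]
}}

```text
t: 22.13
eef_pos: [0.5758, 0.1807, 0.2009]
eef_rot: [1.247, 2.294, -0.327]
wrist_force: [1.4, 0.0, -1.8]
width: 0.035
finger_force: 60.0
```

>>> {"op": "arm_command", "data": {
  "increments": [
    {"slide":[0,0,-3.5],"turn":0},
    {"slide":[0,0,-3.5],"turn":0},
    {"slide":[0,0,-3.5],"turn":0},
    {"slide":[0,0,-3.5],"turn":0},
    {"slide":[0,0,-3.5],"turn":0},
    {"slide":[0,0,-3],"turn":0},
    {"slide":[0,0,-2],"turn":0},
    {"slide":[0,0,-1],"turn":0}
  ]
}}

```text
t: 22.8
eef_pos: [0.5013, 0.2845, 0.4004]
eef_rot: [1.245, 2.295, -0.322]
wrist_force: [-0.4, 0.4, -1.9]
width: 0.035
finger_force: 60.0
```

```bash
python3 -c "
from h import *
p,M,W=st()
for z in(.4,.12,.0185): print('slide',(M.T@(np.array([.5066,-.4015,z])-p)*100).round(2))
a=ray('side',0,0,0)
cv2.imwrite('pics/side9.png',read_camera('side'));print(bot.read_state()['width'])"
```

```text
disp pos [-190.5  -23.   400.4] world [0.5013 0.2845 0.4004] t 22.80 q [-0.07  0.49 -1.14  1.56  0.91  1.72 -0.68] F [-0.4  0.4 -1.9]
tool axes in disp
 [[-0.8445  0.0048  0.5356]
 [ 0.0211  0.9995  0.0244]
 [-0.5352  0.0319 -0.8441]] lean 32.4
slide [-49.14 -37.47  29.79]
slide [-34.16 -38.37  53.42]
slide [-28.72 -38.69  61.99]
0.034790059916891616
```

>>> {"op": "arm_command", "data": {
  "increments": [
    {"slide":[-1.5,-1.2,0.9],"turn":0},
    {"slide":[-2.5,-1.9,1.52],"turn":0},
    {"slide":[-2.5,-1.9,1.52],"turn":0},
    {"slide":[-2.5,-1.9,1.52],"turn":0},
    {"slide":[-2.5,-1.9,1.52],"turn":0},
    {"slide":[-2.5,-1.9,1.52],"turn":0},
    {"slide":[-2.5,-1.9,1.52],"turn":0},
    {"slide":[-2.5,-1.9,1.52],"turn":0}
  ]
}}

```text
t: 23.52
eef_pos: [0.5032, 0.0135, 0.396]
eef_rot: [1.25, 2.295, -0.332]
wrist_force: [-0.2, 0.4, -1.3]
width: 0.0349
finger_force: 60.2
```

>>> {"op": "arm_command", "data": {
  "increments": [
    {"slide":[-2.5,-1.9,1.52],"turn":0},
    {"slide":[-2.5,-1.9,1.52],"turn":0},
    {"slide":[-2.5,-1.9,1.52],"turn":0},
    {"slide":[-2.5,-1.9,1.52],"turn":0},
    {"slide":[-2.5,-1.9,1.52],"turn":0},
    {"slide":[-2.5,-1.9,1.52],"turn":0},
    {"slide":[-2.5,-1.9,1.52],"turn":0},
    {"slide":[-2.5,-1.9,1.52],"turn":0}
  ]
}}

```text
t: 24.18
eef_pos: [0.5038, -0.2652, 0.3969]
eef_rot: [1.251, 2.294, -0.331]
wrist_force: [0.6, 0.7, -2.2]
width: 0.0346
finger_force: 60.2
```

```bash
python3 -c "
from h import *
p,M,W=st()
for z in(.3,.1,.0185): print('slide',(M.T@(np.array([.5066,-.4015,z])-p)*100).round(2))"
```

```text
disp pos [ 267.4 -327.1  396.9] world [ 0.5038 -0.2652  0.3969] t 24.18 q [ 1.17 -0.01 -0.92  1.91  0.47  0.84  0.58] F [ 0.6  0.7 -2.2]
tool axes in disp
 [[-0.8442  0.0111  0.5358]
 [ 0.0231  0.9996  0.0158]
 [-0.5355  0.0257 -0.8442]] lean 32.4
slide [-4.67 -7.48 14.22]
slide [ 6.04 -7.99 31.1 ]
slide [10.4  -8.2  37.98]
```

>>> {"op": "arm_command", "data": {
  "increments": [
    {"slide":[-1.17,-1.87,3.55],"turn":0},
    {"slide":[-1.17,-1.87,3.55],"turn":0},
    {"slide":[-1.17,-1.87,3.55],"turn":0},
    {"slide":[-1.17,-1.87,3.55],"turn":0},
    {"slide":[2,-0.1,3.1],"turn":0},
    {"slide":[2,-0.1,3.1],"turn":0},
    {"slide":[2,-0.1,3.1],"turn":0},
    {"slide":[2,-0.1,3.1],"turn":0}
  ]
}}

```text
t: 24.85
eef_pos: [0.5063, -0.398, 0.1508]
eef_rot: [1.252, 2.295, -0.328]
wrist_force: [0.3, -1.5, -1.1]
width: 0.0347
finger_force: 60.2
```

```bash
python3 -c "
from h import *
p,M,W=st()
for z in(.06,.0185): print('slide',(M.T@(np.array([.5066,-.4015,z])-p)*100).round(2))"
```

```text
disp pos [ 379.1 -399.   150.8] world [ 0.5063 -0.398   0.1508] t 24.85 q [ 0.96  0.42 -0.56  2.08  1.27  0.47 -0.03] F [ 0.3 -1.5 -1.1]
tool axes in disp
 [[-0.8453  0.0106  0.5341]
 [ 0.0234  0.9996  0.0172]
 [-0.5337  0.0271 -0.8452]] lean 32.3
slide [ 4.58 -0.41  7.84]
slide [ 6.8  -0.52 11.35]
```

>>> {"op": "arm_command", "data": {
  "increments": [
    {"slide":[1,-0.1,1.7],"turn":0},
    {"slide":[1,-0.1,1.7],"turn":0},
    {"slide":[1,-0.1,1.7],"turn":0},
    {"slide":[1,-0.1,1.7],"turn":0},
    {"slide":[1,-0.1,1.7],"turn":0},
    {"slide":[0.7,0,1.1],"turn":0},
    {"slide":[0.5,0,0.8],"turn":0},
    {"slide":[0.2,0,0.4],"turn":0}
  ]
}}

```text
t: 25.52
eef_pos: [0.5071, -0.4012, 0.0255]
eef_rot: [1.251, 2.297, -0.328]
wrist_force: [-0.1, 0.5, -1.6]
width: 0.0352
finger_force: 60.2
```

```bash
python3 -c "
from h import *
p,M,W=st()
print('slide',(M.T@(np.array([.5066,-.4015,.0165])-p)*100).round(2))"
```

```text
disp pos [ 382.3 -400.1   25.5] world [ 0.5071 -0.4012  0.0255] t 25.52 q [ 0.87  0.66 -0.45  2.11  1.85  0.48 -0.6 ] F [-0.1  0.5 -1.6]
tool axes in disp
 [[-0.8464  0.0098  0.5325]
 [ 0.0224  0.9996  0.0172]
 [-0.5321  0.0265 -0.8463]] lean 32.2
slide [ 0.48 -0.08  0.76]
```

>>> {"op": "arm_command", "data": {
  "increments": [
    {"slide":[0.15,0,0.25],"turn":0},
    {"slide":[0.1,0,0.2],"turn":0},
    {"slide":[0.1,0,0.15],"turn":0},
    {"slide":[0.05,0,0.1],"turn":0},
    {"slide":[0.05,0,0.1],"turn":0},
    {"slide":[0,0,0],"turn":0},
    {"slide":[0,0,0],"turn":0},
    {"slide":[0,0,0],"turn":0}
  ]
}}

```text
t: 26.18
eef_pos: [0.51, -0.4027, 0.0199]
eef_rot: [1.249, 2.292, -0.329]
wrist_force: [-0.5, -0.2, -2.2]
width: 0.0351
finger_force: 60.2
```

>>> {"op": "arm_command", "data": {
  "increments": [
    {"slide":[0.1,0,0.15],"turn":0},
    {"slide":[0.05,0,0.1],"turn":0},
    {"slide":[0.05,0,0.1],"turn":0},
    {"slide":[0,0,0],"turn":0},
    {"slide":[0,0,0],"turn":0},
    {"slide":[0,0,0],"turn":0},
    {"slide":[0,0,0],"turn":0},
    {"slide":[0,0,0],"turn":0}
  ]
}}

```text
t: 26.85
eef_pos: [0.5105, -0.403, 0.0164]
eef_rot: [1.248, 2.291, -0.33]
wrist_force: [-2.4, 1.3, 5.6]
width: 0.035
finger_force: 61.3
```

>>> {"op": "arm_command", "data": {
  "increments": [
    {"slide":[0,0,0],"turn":0},
    {"slide":[0,0,0],"turn":0},
    {"slide":[0,0,0],"turn":0},
    {"slide":[0,0,0],"turn":0},
    {"slide":[0,0,0],"turn":0},
    {"slide":[0,0,0],"turn":0},
    {"slide":[0,0,0],"turn":0},
    {"slide":[0,0,0],"turn":0}
  ],
  "grip": 6
}}

```text
t: 27.52
eef_pos: [0.51, -0.4027, 0.0155]
eef_rot: [1.249, 2.293, -0.329]
wrist_force: [-0.7, -0.3, -0.1]
width: 0.0599
finger_force: 0.0
```

>>> {"op": "arm_command", "data": {
  "increments": [
    {"slide":[0,0,-0.7],"turn":0},
    {"slide":[0,0,-1.5],"turn":0},
    {"slide":[0,0,-2],"turn":0},
    {"slide":[0,0,-2],"turn":0},
    {"slide":[0,0,-2],"turn":0},
    {"slide":[0,0,-2],"turn":0},
    {"slide":[0,0,-2],"turn":0},
    {"slide":[0,0,-1],"turn":0}
  ]
}}

```text
t: 28.18
eef_pos: [0.4686, -0.3441, 0.1292]
eef_rot: [1.246, 2.291, -0.329]
wrist_force: [0.5, -0.3, 0.2]
width: 0.0599
finger_force: 0.0
```

>>> {"op": "arm_command", "data": {
  "increments": [
    {"slide":[0,0,-2],"turn":0},
    {"slide":[0,-1,-2],"turn":0},
    {"slide":[0,-2,-2],"turn":0},
    {"slide":[0,-2,-2],"turn":0},
    {"slide":[0,-2,-2],"turn":0},
    {"slide":[0,-1,-1],"turn":0},
    {"slide":[0,0,0],"turn":0},
    {"slide":[0,0,0],"turn":0}
  ]
}}

```text
t: 28.85
eef_pos: [0.3696, -0.3414, 0.2162]
eef_rot: [1.25, 2.29, -0.331]
wrist_force: [0.1, -0.7, 0.3]
width: 0.0599
finger_force: 0.0
```

```bash
python3 - <<'E'
from h import *
st()
C=[.4963,-.3861,-.126]
a=read_camera('side'); cv2.imwrite('pics/side10.png',a); cv2.imwrite('pics/top10.png',read_camera('top'))
b=cv2.imread('pics/side7.png')
# bush silhouette in carton: difference against the start picture (side)
ref=cv2.resize(cv2.imread('pics/side0.png'),(512,384),interpolation=cv2.INTER_AREA)
q=proj('side',pose(C,[[0,0,.004],[0,0,.064]])); print('expected base/top px',q)
x,y=q.mean(0).astype(int); d=np.abs(a.astype(int)-ref).max(2)[y-35:y+30,x-30:x+30]>45
n,l,s,c=cv2.connectedComponentsWithStats(d.astype(np.uint8)); print([(r[:5]+[x-30,y-35,0,0,0]) for r in s[1:] if r[4]>40])
# flap/block area: change since the block was released
for nm,(x0,x1,y0,y1) in dict(block=(395//2+210,440,160,230)).items(): pass
p=proj('side',pose(D,[[.101,-.209,.14],[.0,0,.28]])).astype(int)
for u,v in p: print('change near',(u,v),np.abs(a.astype(int)-b)[v-12:v+12,u-10:u+10].mean())
for u,v in proj('top',[[.4014,.3698,.09],[.3891,-.1935,.07],[.5549,.4067,.01],[.5502,-.5628,.112],[.3827,-.3007,.01],[.6891,-.2961,.01]]).astype(int):
    t0=cv2.resize(cv2.imread('pics/top0.png'),(512,384),interpolation=cv2.INTER_AREA); t1=cv2.imread('pics/top10.png'); print('bystander diff',(u,v),np.abs(t0.astype(int)-t1)[v-12:v+12,u-12:u+12].mean().round(1))
E
```

```text
disp pos [ 256.  -480.9  216.2] world [ 0.3696 -0.3414  0.2162] t 28.85 q [ 1.16  0.03 -0.62  2.33  0.76  0.34  0.45] F [ 0.1 -0.7  0.3]
tool axes in disp
 [[-0.8426  0.0111  0.5385]
 [ 0.0241  0.9996  0.0171]
 [-0.5381  0.0273 -0.8425]] lean 32.6
expected base/top px [[307.3138 167.2631]
 [309.0217 153.244 ]]
[array([303, 150,  11,   9,  52])]
change near (np.int64(256), np.int64(189)) 3.076388888888889
change near (np.int64(171), np.int64(175)) 2.9631944444444445
bystander diff (np.int64(129), np.int64(223)) 7.8
bystander diff (np.int64(301), np.int64(226)) 7.5
bystander diff (np.int64(127), np.int64(177)) 7.6
bystander diff (np.int64(417), np.int64(177)) 6.1
bystander diff (np.int64(330), np.int64(227)) 17.4
bystander diff (np.int64(328), np.int64(139)) 7.2
```

```bash
python3 - <<'E'
from h import *
a=cv2.imread('pics/side10.png').astype(int)
r=a[144:178,294:326]; sat=r.max(2)-r.min(2); g=r.mean(2)
for i in range(r.shape[0]): print(144+i,''.join('#' if sat[i,j]<22 and g[i,j]>60 else ('o' if g[i,j]<=45 else '.') for j in range(r.shape[1])))
for y in(0.,.05,.1): pass
M=[[np.cos(t)*.018,np.sin(t)*.018,z] for z in(.011,.064) for t in(0,1.57,3.14,4.71)]
M+=[[np.cos(t)*.025,np.sin(t)*.025,.004] for t in(0,1.57,3.14,4.71)]
print(proj('side',np.array(M)+[.4995,-.3875,0]).round(0).tolist())
E
```

```text
144 ................................
145 ................................
146 ................................
147 ................................
148 ................................
149 ............#.#.................
150 ..........########..............
151 .........####...###.............
152 .........##ooooo.##.............
153 .........###.ooo####............
154 .........##########.............
155 ........###########.............
156 ........###########.............
157 ........###########.............
158 ........###########.............
159 ........###########.............
160 ........###########.............
161 ........##########..............
162 .......###########..............
163 ......#############.............
164 ......#############.............
165 .....###############............
166 .....###############............
167 ......##############............
168 .......############.............
169 .........##########.............
170 ...........######...............
171 ................................
172 ................................
173 ................................
174 ................................
175 ................................
176 ................................
177 ................................
[[302.0, 163.0], [305.0, 168.0], [312.0, 167.0], [309.0, 162.0], [304.0, 151.0], [306.0, 155.0], [313.0, 154.0], [311.0, 150.0], [300.0, 164.0], [303.0, 171.0], [313.0, 169.0], [310.0, 163.0]]
```

The bush stands upright, flange down, in the carton. Its silhouette shows the flange at the foot and the bore on top, where it should be. The block and flap have not changed, so I hand in.

```bash
python3 -c "
from cell import bot
print(bot.close_job())"
```

```text
the job is handed in; nothing more can be done
None
```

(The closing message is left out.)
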